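# Sweep loose vial caps off the prep board into the discard tray

## Task

Sweep the three loose screw caps off the prep board into the shallow open tray beside it, pushing them across the board with the fingertips and never picking them up. Leave the two capped vials standing on the board, and everything else on the bench, where they are.

Things in the scene. Friction and masses are not known exactly. Their poses are not given: they have to be found in the camera images.
- board: fixed grey plastic prep board with a flat top and no rim, 240 mm along its x, 220 mm along its y, 25 mm thick; origin at the centre of its underside on the bench, z up. Caps and vials stand on it side by side about 45 mm apart along its x, at most 95 mm from its middle in x and 40 mm in y, in any order. One of its two long (y) edges adjoins the tray and the other the slide box
- tray: fixed open steel tray, 240 mm along its x, 100 mm along its y, with 3 mm walls and floor and its rim 22 mm above the bench (3 mm below the board's top). It lies along the +y or the -y edge of the board with a 1 mm gap, its centre 161 mm from the board's centre, axes parallel to the board's; origin at the centre of its underside, z up
- cap_a: loose white plastic screw cap, a disc 32 mm across and 14 mm high, about 10 to 18 g, lying flat on the board; origin at its centre (7 mm above the board's top), z is its axis
- cap_b: loose white plastic screw cap, a disc 32 mm across and 14 mm high, about 10 to 18 g, lying flat on the board; origin at its centre (7 mm above the board's top), z is its axis
- cap_c: loose white plastic screw cap, a disc 32 mm across and 14 mm high, about 10 to 18 g, lying flat on the board; origin at its centre (7 mm above the board's top), z is its axis
- vial_a: small closed amber glass vial with a white cap, 22 mm across, 49 mm tall, standing upright on the board among the loose caps; origin at the centre of its underside, z up; to be left standing where it is
- vial_b: small closed amber glass vial with a white cap, 22 mm across, 49 mm tall, standing upright on the board among the loose caps; origin at the centre of its underside, z up; to be left standing where it is
- slidebox: fixed closed flat white box for glass slides, 240 mm along x, 100 mm along y, 20 mm high, along the board's other y edge, across from the tray; origin at the centre of its underside; no part in the job
- rack: clear plastic tube rack with capped tubes, 57 x 202 mm, 80 mm tall, at the back of the bench; origin at the centre of its underside; leave it
- reagent: white plastic bottle, 68 mm across, 160 mm tall, at the left; origin at the centre of its underside; leave it
- measure: glass measuring cylinder on a blue foot, foot 78 mm across, tube 28 mm, 200 mm tall, at the right; origin at the centre of its underside; leave it
- beaker: glass beaker, 70 mm across, 85 mm tall, at the right; origin at the centre of its underside; leave it
- marker: black marker pen, 130 x 13 x 12 mm, lying at the right of the bench; origin at the centre of its underside, x along it; leave it

How it is judged:
By the outcome, as a careful person would: the job done as asked, in the order asked, and still so for the second after the job is handed in, with the robot touching nothing.
It also fails if it takes over 48 s, if anything falls off the work surface, if the arm or the gripper's body presses on something with over 40 N, if the wrist force passes 120 N, or if a joint passes its speed limit or range.

## Robot

A 6-joint arm with a two-finger parallel gripper is mounted at the origin on the work surface. World frame = base frame: x ahead of the robot, y to its left, z up, the work surface at z = 0. Lengths are in m, angles in rad, forces in N, time in s.
With the tool pointing down it reaches from about 0.25 to 0.775 m from the base axis. Payload 4 kg.
Tool frame: the origin (TCP) lies between the finger pads; the fingertips stand 11 mm ahead of it and the grasp point (between the pads) lies 8 mm behind it (robot.tip_extent is the z of the fingertips in the tool frame, in m); z points along the fingers, y is the line along which they close (so a half turn about z gives the same grasp; the last joint's range is limited). The gripper opens to 94 mm and grips with 3 to 60 N. Pads are 16 mm wide; open, the fingers measure 119 mm over their backs; the gripper's body (75 mm by 177 mm) begins 78 mm behind the grasp point.
Start: joints at [1.019, 0.087, 1.371, -0, 1.684, -0.103], TCP at [0.239, 0.496, 0.217] pointing down, gripper open.
Joint ranges: [-3.1, 3.1], [-0.76, 2.03], [0.27, 2.55], [-1.08, 4.22], [0.17, 2.65], [-2.57, 2.57]. Speed limits (rad/s): [2.79, 2.79, 3.14, 3.14, 3.14, 3.14].

## Interface

Orientations are given as [roll, pitch, yaw] about the fixed x, y, z axes, in that order (R = Rz(yaw) Ry(pitch) Rx(roll)).
In Python, from bench import robot, imaging gives the robot as it stands.
- The arm moves only by the shell command python3 -m pendant 'ROWS'. ROWS is JSON, a list of rows, each a list of 7 numbers: the shift along the world's x, y, z in cm, then the turn, a rotation vector about the world's x, y, z in degrees, then the opening, from 0 (shut) to 1 (fully open). In form: [[dx, dy, dz, ax, ay, az, jaw], ...]. A call has 1 to 8 rows; each row shifts and turns the commanded pose from where the row before left it; what a row does not reach is not made up. A row lasts 1/10 s, in which the tool goes at most 50 mm and 8.59 degrees, less where a joint would pass 70% of its speed; a pose out of reach is approached as far as the arm can. A call is refused whole if a number of a shift passes 5 or a number of a turn 8.59, either way. A call with a gripper value outside its range is refused whole. The fingers move at their own pace and stop on an object; the grip force is fixed at half the most. Time passes only in rows, so rows that do not move let the fingers close. It gives the time, the measured TCP pose, the force, the opening and the grip force at its end, in the units of the state.
- robot.get_obs(): the state, without advancing time (a new reading comes with each control period).
- imaging.snapshot(name): name is "side" or "top" or "wrist"; returns the picture (420x560x3 uint8, red, green, blue); there is no depth.
- imaging.camera_params(name): a dict with "camera_matrix" (3x3 intrinsics, pixels), "R" (3x3) and "t" (3): a world point X has camera coordinates R X + t. Camera axes: x right, y down, z forward; pixel columns grow to the right and rows downward; lengths in m; the calibration is good to about 2 mm. The wrist camera is an equidistant fisheye: a pixel r from the principal point sees the ray r / f radians off the axis. A picture is of the moment at which its call begins: read the wrist's pose just before it. camera_params takes no time and is no camera call; for the wrist camera it gives the pose at the moment of the call.
- robot.close_job(): hands the job in; it is judged then, once.
The state is a dict: "time": time; "joint_positions": joint angles; "qvel": joint speeds; "joint_torque": joint torques, N m; "tool_pos": TCP position; "ee_rot": TCP orientation; "wrist_force": force on the tool from outside, world axes, zero at the start; "wrist_torque": the same for the moment, N m; "width": finger opening in m; "finger_force": force on a finger pad.
Only numpy, scipy, OpenCV 4.12 (cv2) and the standard library are available. Lean on these libraries where they do the work, as an engineer would, in place of code of your own. Each camera call takes 0.05 s, during which the arm holds its last target. There are 200 camera calls.

## Working session

There is one attempt and no reset: what is moved stays moved. The work goes in short steps, Python scripts to look and compute and a shell command to move; the robot and the scene stay as the last step left them, time stands still between calls to the robot, and variables do not carry over. Pictures are saved under pics/ and viewed, at most 10 in all, crops included, and the job is handed in when it is done.

```bash
mkdir -p pics; python3 - <<'E'
from bench import robot, imaging
import cv2
for n in("top","side"):
    im=imaging.snapshot(n); cv2.imwrite(f"pics/{n}0.png",im[:,:,::-1])
    p=imaging.camera_params(n); print(n,p)
o=robot.get_obs();print(o['time'],o['tool_pos'],o['ee_rot'],o['width'],robot.tip_extent)
E
```

```text
top {'camera_matrix': array([[400.08771991,   0.        , 276.88558017],
       [  0.        , 400.08771991, 208.17197531],
       [  0.        ,   0.        ,   1.        ]]), 'R': array([[ 0.11325761, -0.99355528,  0.00454078],
       [-0.97319092, -0.1118547 , -0.20096756],
       [ 0.20018028,  0.01834206, -0.97958737]]), 't': array([-0.08531151,  0.62643626,  1.07796111])}
side {'camera_matrix': array([[446.30690776,   0.        , 281.54767728],
       [  0.        , 446.30690776, 212.18415789],
       [  0.        ,   0.        ,   1.        ]]), 'R': array([[ 0.99668754, -0.07951687, -0.01705916],
       [-0.06384732, -0.63514203, -0.76975199],
       [ 0.05037328,  0.76829139, -0.63811509]]), 't': array([-0.6089083 ,  0.0818986 ,  1.21238841])}
0.1 [0.23841633 0.49511856 0.21543699] [-3.13965607e+00 -1.79282608e-04  2.69274571e+00] 0.09399406149292712 0.011
```

View pics/top0.png

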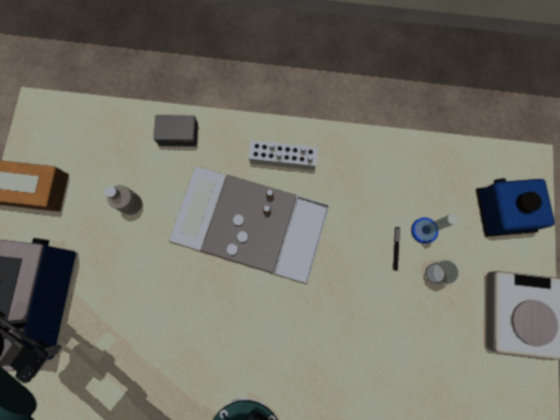

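View pics/side0.png

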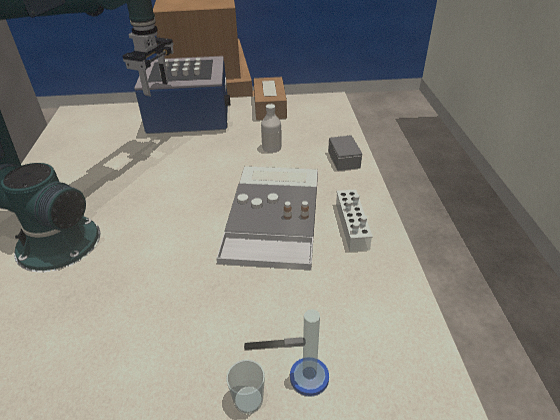

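The tray is on the right in the top view (world −y) and the slide box is on the left. Caps are near (238,220), (242,237) and (232,249); vials near (270,193) and (267,209). Next I'll measure them precisely.

```bash
python3 - <<'E'
import cv2,numpy as np
t=cv2.imread("pics/top0.png")[160:290,160:340]; s=cv2.imread("pics/side0.png")[155:275,205:335]
t=cv2.resize(t,None,fx=4,fy=4,interpolation=cv2.INTER_CUBIC)[:, :]
s=cv2.resize(s,None,fx=5,fy=5,interpolation=cv2.INTER_CUBIC)
cv2.imwrite("pics/t1.png",t);cv2.imwrite("pics/s1.png",s)
for n,th in(("top",150),("side",150)):
    g=cv2.cvtColor(cv2.imread(f"pics/{n}0.png"),cv2.COLOR_BGR2GRAY)
    _,b=cv2.threshold(g,th,255,0)
    k,l,st,c=cv2.connectedComponentsWithStats(b)
    for i in range(1,k):
        if 8<st[i][4]<300 and 160<c[i][0]<340 and 150<c[i][1]<290: print(n,st[i],c[i].round(1))
E
```

```text
top [265 150   4   4  11] [266.8 151.2]
top [275 151  11   4  24] [279.8 152.5]
top [289 152   4   4  12] [290.5 153.5]
top [295 153   5   4  12] [297.6 154.4]
top [217 162  16  11  46] [223.  168.5]
top [328 175   6   8  23] [330.6 178.2]
top [234 216   8   8  52] [237.7 219.3]
top [238 233   8   8  48] [241.8 236.1]
top [228 245   8   8  55] [231.7 248.8]
top [329 253   4   7  13] [330.8 256.2]
top [334 262   5   5  12] [336.5 264.6]
top [310 268  11  11  42] [314.5 271.8]
top [228 272   6   3   9] [230.9 272.6]
top [335 272   4   4   9] [336.7 273.7]
top [199 275   5   9  23] [201.7 279.6]
side [268 193  10   7  57] [272.4 196.1]
side [237 194  11   7  61] [242.3 196.8]
side [251 198  11   7  60] [256.3 201.1]
side [285 201   6   4  18] [287.2 202.8]
side [302 201   6   4  20] [304.5 202.5]
side [239 233  10   1  10] [243.5 233. ]
side [275 235  10   1  10] [279.5 235. ]
side [293 236  10   1  10] [297.5 236. ]
```

View pics/t1.png

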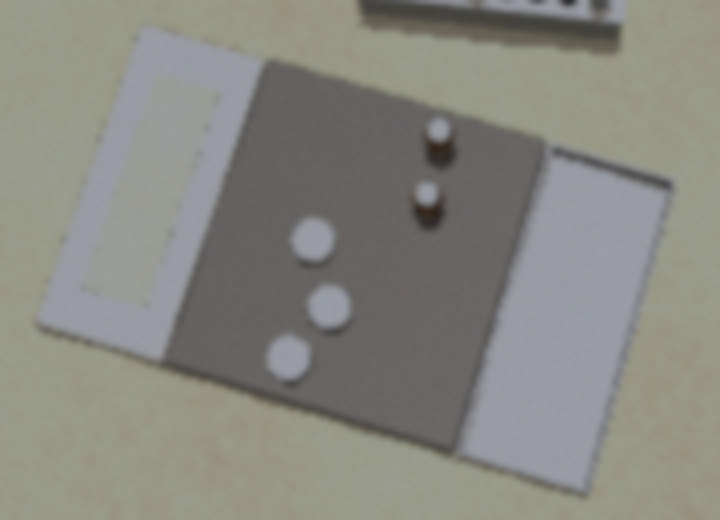

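View pics/s1.png

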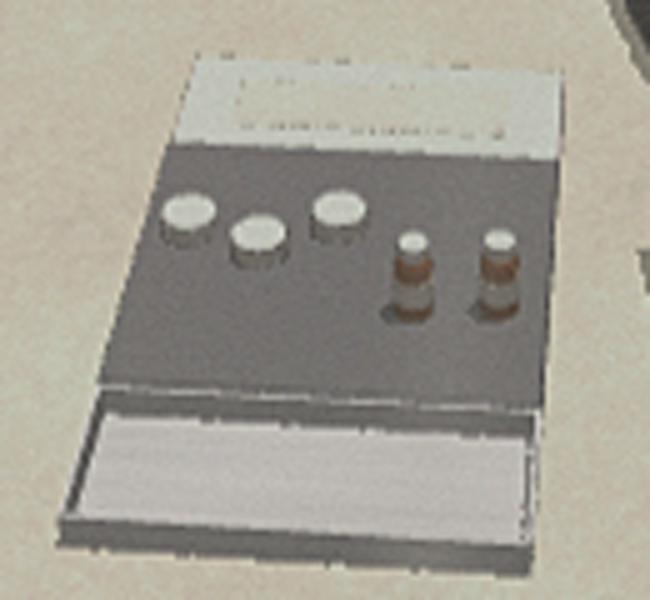

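The crops show three caps in a group at the near-robot side of the board and two vials at the far side. Top crop: caps (313,240), (330,307), (288,358); vial caps (438,130), (427,193); board corners (268,60), (543,142), (455,450), (165,362). Side crop: corners (558,158), (541,408), (100,385), (170,145). Now I'll triangulate.

```bash
cat > h.py <<'E'
import cv2,numpy as np
from bench import imaging
def P(n):
    p=imaging.camera_params(n); return p['camera_matrix']@np.c_[p['R'],p['t']]
def tri(a,b):
    X=cv2.triangulatePoints(P("top"),P("side"),np.float64(a).T.copy(),np.float64(b).T.copy()); return (X[:3]/X[3]).T
E
python3 - <<'E'
from h import *
tc=np.array([(268,60),(543,142),(455,450),(165,362),(438,130),(427,193)])/4+160
sc=np.array([(558,158),(541,408),(100,385),(170,145)])/5+[205,155]
T=np.r_[tc-.4,[(237.7,219.3),(241.8,236.1),(231.7,248.8)]]
S=np.r_[sc-.4,[(304.5,202.5),(287.2,202.8),(272.4,196.1),(256.3,201.1),(242.3,196.8)]]
X=tri(T,S)*1000; print(X.round(0))
c=X[:4,:2].mean(0); ex=(X[0]+X[1]-X[2]-X[3])[:2]; th=np.arctan2(ex[1],ex[0])
R=np.array([[np.cos(th),-np.sin(th)],[np.sin(th),np.cos(th)]])
print(c,np.degrees(th)); print(((X[:,:2]-c)@R).round(0))
E
```

```text
[[727. 149.  24.]
 [689. -63.  18.]
 [455. -24.  20.]
 [493. 192.  21.]
 [675.  14.  73.]
 [628.  16.  74.]
 [592.  96.  38.]
 [545.  78.  38.]
 [505. 102.  38.]]
[590.8887297   63.69848366] -10.006609692986517
[[ 119.  108.]
 [ 118. -108.]
 [-119. -110.]
 [-118.  110.]
 [  92.  -35.]
 [  45.  -40.]
 [  -4.   32.]
 [ -48.    6.]
 [ -91.   23.]]
```

```bash
python3 -m pendant '[[3,-3,0,0,0,-8.2,0.17],[3,-3,0,0,0,-8.2,0.17],[3,-3,0,0,0,-8.2,0.17],[3,-3,0,0,0,-8.2,0.17],[3,-3,0,0,0,-8.2,0.17],[3,-3,0,0,0,-8.2,0.17],[3,-3,0,0,0,-8.2,0.17],[3,-3,0,0,0,-8.2,0.17]]'; python3 -m pendant '[[3,-3,-1.5,0,0,-8.2,0.17],[3,-3,-2,0,0,0,0.17],[3,-3,-2,0,0,0,0.17],[3,-2.6,-2,0,0,0,0.17],[0,0,0,0,0,0,0.17],[0,0,0,0,0,0,0.17]]'; python3 -c "from bench import robot;o=robot.get_obs();print(o)"
```

```text
time: 0.9
tool_pos: [0.4794, 0.2541, 0.216]
ee_rot: [-3.141, 0.0, 1.542]
wrist_force: [0.4, 1.1, -0.1]
width: 0.0332
finger_force: 0.0
time: 1.5
tool_pos: [0.5981, 0.1389, 0.1397]
ee_rot: [-3.138, 0.001, 1.403]
wrist_force: [-0.8, 0.3, -0.3]
width: 0.0162
finger_force: 0.0
{'time': 1.5, 'joint_positions': array([1.35559494e-01, 2.57319525e-01, 1.32706975e+00, 5.08815370e-04,
       1.56089287e+00, 3.03238487e-01]), 'qvel': array([ 0.03327675, -0.04240885, -0.01684849,  0.00522205,  0.00388366,
       -0.00067143]), 'joint_torque': array([-1.11113336e+00, -3.91401851e+01, -2.91612214e+01, -4.01537411e-02,
       -4.69339918e-02, -1.09303562e-02]), 'tool_pos': array([0.59811607, 0.13887911, 0.13970006]), 'ee_rot': array([-3.13791957e+00,  6.16169944e-04,  1.40311249e+00]), 'wrist_force': array([-0.84378302,  0.31415988, -0.28641626]), 'wrist_torque': array([-0.06863157,  0.04929804, -0.00607961]), 'finger_force': 0.0, 'width': 0.016172770367191516}
```

```bash
python3 -m pendant '[[0.1,0,-3,0,0,0,0.17],[0,0,-3,0,0,0,0.17],[0,0,-2.5,0,0,0,0.17],[0,0,-1.4,0,0,0,0.17],[0,0,0,0,0,0,0.17],[0,0,0,0,0,0,0.17]]'; python3 - <<'E'
from bench import imaging
import cv2
s=imaging.snapshot("side")[155:275,205:335,::-1];w=imaging.snapshot("wrist")[:,:,::-1]
s=cv2.resize(s,(455,420),interpolation=cv2.INTER_CUBIC)
cv2.imwrite("pics/m2.png",cv2.resize(cv2.hconcat([s,w]),(800,331)))
E
```

```text
time: 2.1
tool_pos: [0.6001, 0.1404, 0.044]
ee_rot: [3.14, -0.001, 1.406]
wrist_force: [-0.9, -0.1, 0.8]
width: 0.0159
finger_force: 0.0
```

View pics/m2.png

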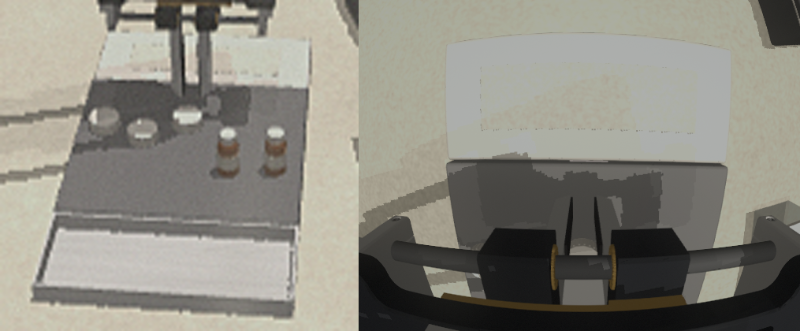

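The side view shows the fingers behind the first cap, centred on it, and the wrist view agrees. Pushing along the board's −y.

```bash
python3 -m pendant '[[-0.13,-0.74,-0.4,0,0,0,0.17],[-0.17,-0.98,0,0,0,0,0.17],[-0.17,-0.98,0,0,0,0,0.17],[-0.26,-1.48,0,0,0,0,0.17],[-0.26,-1.48,0,0,0,0,0.17],[-0.26,-1.48,0,0,0,0,0.17],[-0.26,-1.48,0,0,0,0,0.17],[-0.26,-1.48,0,0,0,0,0.17]]'; python3 -m pendant '[[-0.26,-1.48,0,0,0,0,0.17],[-0.26,-1.48,0,0,0,0,0.17],[-0.26,-1.48,0,0,0,0,0.17],[-0.26,-1.48,0,0,0,0,0.17],[-0.26,-1.48,0,0,0,0,0.17],[-0.26,-1.48,0,0,0,0,0.17],[-0.13,-0.74,0,0,0,0,0.17],[0,0,0,0,0,0,0.17]]'; python3 - <<'E'
from bench import imaging
import cv2
s=imaging.snapshot("side")[155:275,205:335,::-1];w=imaging.snapshot("top")[160:290,160:340,::-1]
s=cv2.resize(s,(455,420),interpolation=cv2.INTER_CUBIC);w=cv2.resize(w,(580,420),interpolation=cv2.INTER_CUBIC)
cv2.imwrite("pics/m3.png",cv2.resize(cv2.hconcat([s,w]),(800,325)))
E
```

```text
time: 3.0
tool_pos: [0.5817, 0.037, 0.0386]
ee_rot: [3.141, -0.0, 1.404]
wrist_force: [-0.1, 0.3, 0.3]
width: 0.016
finger_force: 0.2
time: 3.8
tool_pos: [0.5663, -0.0585, 0.0416]
ee_rot: [3.138, -0.001, 1.404]
wrist_force: [-2.2, 2.7, 9.5]
width: 0.0164
finger_force: 5.7
```

View pics/m3.png

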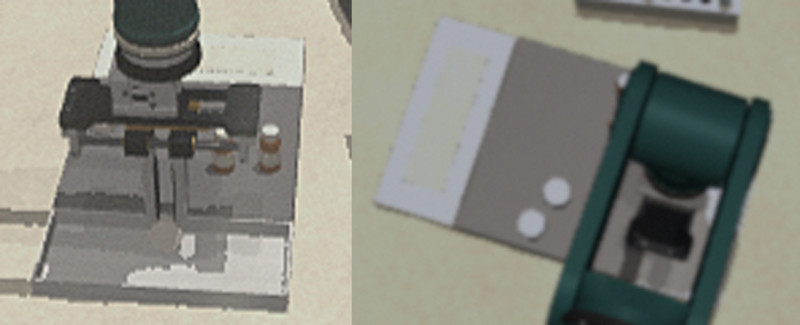

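After the first push the cap lies at the tray wall under the fingertips, with 9.5 N upward force, so it is probably tipped on its edge. I'll lift straight up and look.

```bash
python3 -m pendant '[[0,0,1,0,0,0,0.17],[0,0,2,0,0,0,0.17],[0.2,1,4,0,0,0,0.17],[0.5,3,4,0,0,0,0.17],[0.5,3,0,0,0,0,0.17],[0.5,3,0,0,0,0,0.17],[0.5,3,0,0,0,0,0.17],[0,0,0,0,0,0,0.17]]'; python3 - <<'E'
from bench import imaging
import cv2
s=imaging.snapshot("side")[155:275,205:335,::-1];w=imaging.snapshot("top")[160:290,160:340,::-1]
s=cv2.resize(s,(455,420),interpolation=cv2.INTER_CUBIC);w=cv2.resize(w,(580,420),interpolation=cv2.INTER_CUBIC)
cv2.imwrite("pics/m4.png",cv2.resize(cv2.hconcat([s,w]),(800,325)))
E
```

```text
time: 4.7
tool_pos: [0.5871, 0.0749, 0.1483]
ee_rot: [-3.142, -0.001, 1.409]
wrist_force: [-0.4, -0.7, -0.3]
width: 0.0158
finger_force: 0.0
```

View pics/m4.png

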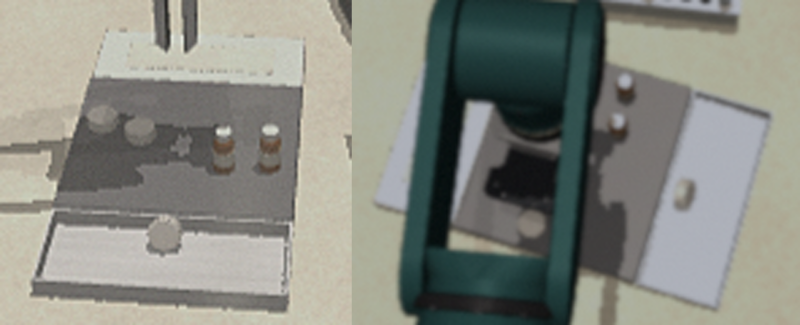

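The cap is in the tray but standing on its edge, about 10 mm off the near wall. I'll tip it flat away from the wall with the fingertips, then throw the next ones off faster.

```bash
python3 -m pendant '[[-0.4,-2.8,-1,0,0,0,0.17],[-0.5,-2.9,-2,0,0,0,0.17],[-0.5,-2.8,-2,0,0,0,0.17],[-0.5,-2.8,-2,0,0,0,0.17],[0,0,-2,0,0,0,0.17],[0,0,-1.7,0,0,0,0.17],[0,0,0,0,0,0,0.17],[-0.17,-0.98,0,0,0,0,0.17]]'; python3 -m pendant '[[-0.17,-0.98,0,0,0,0,0.17],[-0.17,-0.98,0,0,0,0,0.17],[-0.17,-0.98,0,0,0,0,0.17],[-0.17,-0.98,0,0,0,0,0.17],[0,0,0,0,0,0,0.17],[0,0,3,0,0,0,0.17],[0,0,4,0,0,0,0.17]]'; python3 -m pendant '[[0,3,1,0,0,0,0.17],[0,4,1,0,0,0,0.17],[0,4,0,0,0,0,0.17],[0,4,0,0,0,0,0.17],[0,3,0,0,0,0,0.17],[-0.2,3,0,0,0,0,0.17],[0,0,0,0,0,0,0.17]]';python3 - <<'E'
from bench import imaging
import cv2
s=imaging.snapshot("side")[155:275,205:335,::-1];w=imaging.snapshot("top")[160:290,160:340,::-1]
s=cv2.resize(s,(455,420),interpolation=cv2.INTER_CUBIC);w=cv2.resize(w,(580,420),interpolation=cv2.INTER_CUBIC)
cv2.imwrite("pics/m5.png",cv2.resize(cv2.hconcat([s,w]),(800,325)))
E
```

```text
time: 5.6
tool_pos: [0.566, -0.0512, 0.0414]
ee_rot: [-3.141, 0.0, 1.405]
wrist_force: [-0.2, -1.3, 0.6]
width: 0.0161
finger_force: 0.0
time: 6.3
tool_pos: [0.557, -0.0892, 0.1085]
ee_rot: [-3.134, -0.001, 1.405]
wrist_force: [1.5, -0.2, -0.3]
width: 0.0157
finger_force: 0.0
time: 7.0
tool_pos: [0.5566, 0.1238, 0.1307]
ee_rot: [-3.14, -0.001, 1.41]
wrist_force: [0.4, -0.5, -0.3]
width: 0.0158
finger_force: 0.0
```

View pics/m5.png

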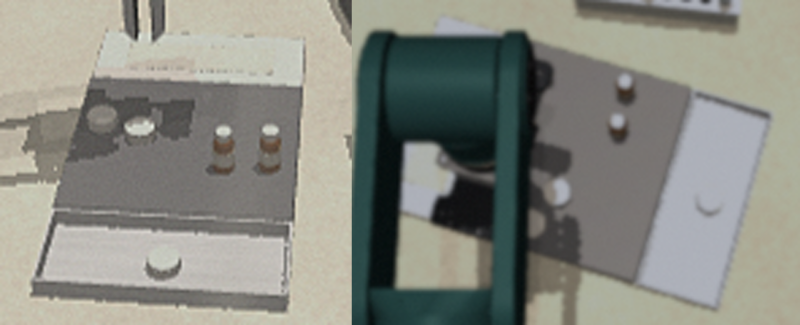

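The first cap now lies flat in the tray at top-view (708,203). Next is the second cap.

```bash
python3 -m pendant '[[-0.35,0,-3,0,0,0,0.17],[0,0,-3,0,0,0,0.17],[0,0,-2.1,0,0,0,0.17],[0,0,-1,0,0,0,0.17],[0,0,0,0,0,0,0.17],[0,0,0,0,0,0,0.17]]'; python3 -m pendant '[[-0.14,-0.79,0,0,0,0,0.17],[-0.14,-0.79,0,0,0,0,0.17],[-0.17,-0.98,0,0,0,0,0.17],[-0.26,-1.48,0,0,0,0,0.17],[-0.43,-2.46,0,0,0,0,0.17],[-0.52,-2.95,0,0,0,0,0.17],[-0.52,-2.95,0,0,0,0,0.17],[-0.52,-2.95,0,0,0,0,0.17]]'; python3 -m pendant '[[0,0,0,0,0,0,0.17],[0,0,1,0,0,0,0.17],[0,0,4,0,0,0,0.17],[0,4,4,0,0,0,0.17],[0,4,0,0,0,0,0.17],[-0.5,4,0,0,0,0,0.17],[-0.5,4,0,0,0,0,0.17],[0,0,0,0,0,0,0.17]]';python3 - <<'E'
from bench import imaging
import cv2
s=imaging.snapshot("side")[155:275,205:335,::-1];w=imaging.snapshot("top")[160:290,160:340,::-1]
s=cv2.resize(s,(455,420),interpolation=cv2.INTER_CUBIC);w=cv2.resize(w,(580,420),interpolation=cv2.INTER_CUBIC)
cv2.imwrite("pics/m6.png",cv2.resize(cv2.hconcat([s,w]),(800,325)))
E
```

```text
time: 7.7
tool_pos: [0.5548, 0.1196, 0.0412]
ee_rot: [3.14, -0.0, 1.404]
wrist_force: [0.9, 0.2, -0.0]
width: 0.0159
finger_force: 0.0
time: 8.5
tool_pos: [0.5265, -0.0353, 0.0406]
ee_rot: [3.141, 0.0, 1.405]
wrist_force: [-0.1, 0.5, 0.2]
width: 0.0159
finger_force: 0.0
time: 9.3
tool_pos: [0.5161, 0.1273, 0.1267]
ee_rot: [3.141, -0.003, 1.412]
wrist_force: [0.8, -0.5, 0.2]
width: 0.0159
finger_force: 0.0
```

View pics/m6.png

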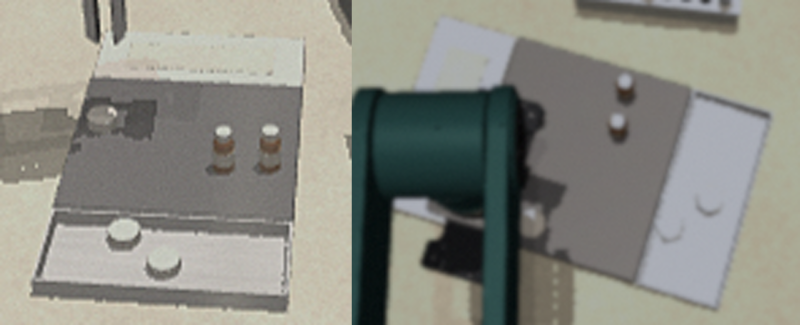

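The second cap is flat in the tray. Same push for the third.

```bash
python3 -m pendant '[[-0.3,2,-2,0,0,0,0.17],[0,0,-3,0,0,0,0.17],[0,0,-2.6,0,0,0,0.17],[0,0,-1,0,0,0,0.17],[0,0,0,0,0,0,0.17],[0,0,0,0,0,0,0.17]]'; python3 -m pendant '[[-0.17,-0.98,0,0,0,0,0.17],[-0.17,-0.98,0,0,0,0,0.17],[-0.26,-1.48,0,0,0,0,0.17],[-0.35,-1.97,0,0,0,0,0.17],[-0.49,-2.76,0,0,0,0,0.17],[-0.52,-2.95,0,0,0,0,0.17],[-0.52,-2.95,0,0,0,0,0.17],[-0.52,-2.95,0,0,0,0,0.17]]'; python3 -m pendant '[[0,0,0,0,0,0,0.17],[0,0,1,0,0,0,0.17],[0,0,4,0,0,0,0.17],[0,4,4,0,0,0,0.17],[-1,4,2,0,0,0,0.17],[-2,4,0,0,0,0,0.17],[-2,4,0,0,0,0,0.17],[0,0,0,0,0,0,0.17]]'; python3 -m pendant '[[-2,4,0,0,0,0,0.17],[-2,4,0,0,0,0,0.17],[-2,4,0,0,0,0,0.17],[-2,2,0,0,0,0,0.17],[0,0,0,0,0,0,0.17],[0,0,0,0,0,0,0.17]]';python3 - <<'E'
from bench import imaging
import cv2
s=imaging.snapshot("side")[155:275,205:335,::-1];w=imaging.snapshot("top")[160:290,160:340,::-1]
s=cv2.resize(s,(455,420),interpolation=cv2.INTER_CUBIC);w=cv2.resize(w,(580,420),interpolation=cv2.INTER_CUBIC)
cv2.imwrite("pics/m7.png",cv2.resize(cv2.hconcat([s,w]),(800,325)))
E
```

```text
time: 10.0
tool_pos: [0.515, 0.1416, 0.0409]
ee_rot: [3.14, -0.0, 1.404]
wrist_force: [0.4, 0.4, 0.7]
width: 0.0159
finger_force: 0.0
time: 10.8
tool_pos: [0.4835, -0.0303, 0.0402]
ee_rot: [3.14, 0.0, 1.404]
wrist_force: [-0.9, 0.1, -0.4]
width: 0.0159
finger_force: 0.0
time: 11.6
tool_pos: [0.4319, 0.132, 0.1464]
ee_rot: [3.141, -0.003, 1.413]
wrist_force: [0.8, -1.9, -0.9]
width: 0.016
finger_force: 0.0
time: 12.2
tool_pos: [0.3543, 0.2673, 0.1455]
ee_rot: [3.14, 0.0, 1.406]
wrist_force: [1.5, -0.2, 0.5]
width: 0.016
finger_force: 0.0
```

View pics/m7.png

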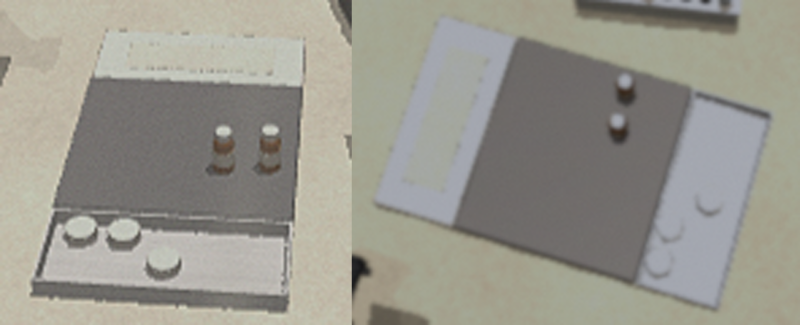

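All three caps lie flat in the tray (side view (80,228), (124,230), (163,260)). Both vials still stand where they were, and the arm is clear.

```bash
python3 -c "from bench import robot;print(robot.close_job())"
```

```text
the job is handed in; nothing more can be done
None
```

All three caps were swept into the tray and lie flat there, both vials still stand where they were on the board, and the job was handed in at about 12 s of the 48 s allowed.

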